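# Tighten the red broth-line joint by hand, then with its spanner

### The arm

A 7-joint arm with a two-finger parallel gripper is mounted at the origin on the work surface. World frame = base frame: x ahead of the robot, y to its left, z up, the work surface at z = 0. Lengths are in m, angles in rad, forces in N, time in s.
With the tool pointing down it reaches from about 0.425 to 0.875 m from the base axis. Payload 4.7 kg.
Tool frame: the origin (TCP) lies midway between the tips of the shut fingers; the grasp point (between the pads) lies 19 mm behind it; z points along the fingers, x is the direction in which the jaws open and shut, and the axes are right-handed (so a half turn about z gives the same grasp; the last joint's range is limited). The gripper opens to 87 mm and grips with 3 to 60 N. Pads are 19 mm wide; open, the fingers measure 117 mm over their backs; the gripper's body (75 mm by 190 mm) begins 51 mm behind the grasp point.
Start: joints at [1.146, 0.321, -0.07, 1.45, 0.023, 1.371, -0.057], TCP at [0.276, -0.588, 0.223] pointing down, gripper open.
Joint ranges: [-2.86, 2.86], [-0.3, 2.09], [-1.38, 1.24], [0.06, 2.45], [-1.56, 4.7], [0.09, 2.05], [-2.69, 2.69]. Speed limits (rad/s): [2.57, 2.57, 3.14, 3.14, 3.14, 3.14, 3.14].

### API

Orientations are given as a rotation vector (axis times angle).
In Python, from bench import get_state, eyes, ticket gives the robot as it stands.
- The arm moves only by the tool carry_out, never from a script. Its argument "motion" is a list of rows, each a list of 2 entries, a list of its own where there are three numbers: the shift along the world's x, y, z in m, then the turn about the world's z in rad. A call has 1 to 20 rows; each row is the pose to reach, as a shift and turn from the pose commanded when the call began; what a row does not reach only later rows make up. A row lasts 1/10 s, in which the tool goes at most 50 mm and 8.59 degrees, less where a joint would pass 70% of its speed; a pose out of reach is approached as far as the arm can. A call with a gripper value outside its range is refused whole. "grip" is the gripper command: -1 is fully open, 1 is shut, values between are in proportion, set as the call begins (left out, the last holds). The fingers move at their own pace and stop on an object; "squeeze" is the grip in N (left out, the last holds). Time passes only in rows, so rows that repeat a pose let the fingers close. It gives the time, the measured TCP pose, the force and the opening at its end, in the units of the state.
- get_state(): the state, without advancing time (a new reading comes with each control period).
- eyes.get_image(name): name is "side" or "top"; returns a dict with "pixels" (384x512x3 uint8, blue, green, red), "mtx" (3x3 intrinsics, pixels), "extrinsics" (4x4, takes a point from camera to world coordinates). Camera axes: x right, y down, z forward; pixel columns grow to the right and rows downward; lengths in m; the calibration is good to about 2 mm. A picture is of the moment at which its call begins. There is no depth.
- ticket.close_job(): hands the job in, once; it reports no verdict.
The state is a dict: "time": time; "joint_positions": joint angles; "qd": joint speeds; "joint_torque": joint torques, N m; "position": TCP position; "tool_rot": TCP orientation; "ft_force": force on the tool from outside, world axes, zero at the start; "torque": the same for the moment, N m; "grip_width": opening from 0.0 (shut) to 1.0 (fully open).
Only numpy, scipy, OpenCV 4.12 (cv2) and the standard library are available. Lean on these libraries where they do the work, as an engineer would, in place of code of your own. Each camera call takes 0.05 s, during which the arm holds its last target. There are 200 camera calls.

### The job

The spicy-broth line, the joint with the red coupling, has been left slack. Turn its red wing coupling clockwise (seen from above) by hand until it stops, and after that swing the red-handled spanner below it clockwise until it stops too, then let go. Leave the coupling and the spanner of the green joint as they are.

Things in the scene. Friction and masses are not known exactly. Their poses are not given: they have to be found in the camera images.
- red_coupling_grip (a point): Grip point of the red wing coupling: on its joint's upright axis, 107 mm above the counter. The wing is an upright red bar 64 mm long, 16 thick, 42 high (83 to 125 mm above the counter), a white line along its top; under it a round red collar 54 mm wide (65 to 83 mm). Own x = along the wing, y = through its thickness, z up, turning with it. Red and green joints may stand in either place.
- red_coupling (a joint): Turn of the red coupling in rad, growing clockwise seen from above; about 0 to 0.4 at the start, firm stop at 1.2 (tight). Moderate friction (0.12 N m); stays where it is left.
- red_spanner_grip (a point): Grip point on the red handle of the spanner held captive round the brass hex lock nut under the red coupling, same upright axis: 120 mm out from the axis, 50 mm above the counter. The red handle is a level bar 18 mm wide, 14 thick, 90 to 160 mm out; nearer in, bare steel 14 wide, 10 thick. Own x = outwards along the handle, z up, turning with it. It points roughly to the robot.
- red_spanner (a joint): Turn of the red spanner (with its hex nut) in rad, growing clockwise seen from above; about 0 to 0.3 at the start, firm stop at 1.0 (tight). Friction 0.35 N m, so about 3 N at the handle; stays where it is left. Independent of the coupling's turn.
- green_wing_end (a point): Bystander: one end of the wing of the green coupling, 30 mm from the axis of the green joint, 107 mm above the counter. The green joint has the same form and size as the red one, with green plastic, and is not tight either; it is to stay so.
- green_spanner_grip (a point): Bystander: the point on the green joint's spanner handle 120 mm from its axis, 50 mm above the counter.
There are look-alikes about, which are no part of the job. What is shaped like the part that bears red_coupling_grip but blue is not meant.

How it is judged:
By the outcome, as a careful person would: the job done as asked, in the order asked, and still so for the second after the job is handed in, with the robot touching nothing.
It also fails if it takes over 45 s, if anything falls off the work surface, if the arm or the gripper's body presses on something with over 40 N, if the wrist force passes 120 N, or if a joint passes its speed limit or range.

## Working session

There is one attempt and no reset: what is moved stays moved. The work goes in short steps, Python scripts to look and compute and a tool call to move; the robot and the scene stay as the last step left them, time stands still between calls to the robot, and variables do not carry over. Pictures are saved under pics/ and viewed, about 8 in all and at most 12, crops included, and the job is handed in when it is done.

Besides the shell and the picture viewer there is one more tool, called after "Call:" by a JSON object that holds its "api" and its "payload", one argument or row to a line. carry_out: Moves the arm, as the interface text tells. Its arguments: {"type":"object","properties":{"motion":{"type":"array","items":{"type":"array"}},"grip":{"type":"number"},"squeeze":{"type":"number"}},"required":["motion"]}

```bash
mkdir -p pics; cat > h.py <<'E'
import numpy as np, cv2
from bench import get_state, eyes, ticket
def shot(n,f):
    d=eyes.get_image(n); cv2.imwrite('pics/'+f,d['pixels']); np.savez('pics/'+f+'.npz',**d); return d
def ray(d,u,v,z):
    K=np.array(d['mtx']);T=np.array(d['extrinsics'])
    r=T[:3,:3]@np.linalg.solve(K,[u,v,1.]);o=T[:3,3]
    return o+r*(z-o[2])/r[2]
def proj(d,p):
    K=np.array(d['mtx']);T=np.array(d['extrinsics'])
    c=K@(T[:3,:3].T@(np.array(p)-T[:3,3]));return c[:2]/c[2]
E
python3 - <<'E'
from h import *
for n in('top','side'):
    d=shot(n,n+'0.png');print(n,np.round(d['extrinsics'],3).tolist(),np.array(d['mtx'])[0,0])
s=get_state();print(s)
E
```

```text
top [[0.019, -0.999, 0.035, 0.494], [-1.0, -0.018, 0.011, 0.053], [-0.01, -0.035, -0.999, 1.196], [0.0, 0.0, 0.0, 1.0]] 457.58746714887417
side [[-0.928, -0.192, 0.319, 0.203], [-0.373, 0.493, -0.786, 0.92], [-0.006, -0.849, -0.529, 0.684], [0.0, 0.0, 0.0, 1.0]] 368.0691024137771
{'time': 0.1, 'joint_positions': array([ 1.14612764,  0.32173904, -0.07005195,  1.45150359,  0.02262128,
        1.37074576, -0.05688832]), 'qd': array([-0.00012344, -0.00180759,  0.0008709 , -0.00151701, -0.00025198,
        0.00194023, -0.00119165]), 'joint_torque': array([-1.75020864e-04, -4.92572808e+01, -4.05763322e-01, -3.13395739e+01,
       -6.41401322e-02,  3.94986395e-02,  4.73113585e-05]), 'position': array([ 0.27587647, -0.58805175,  0.22160179]), 'tool_rot': array([-2.65101381e+00,  1.68432389e+00,  2.22833746e-03]), 'ft_force': array([-0.32989267, -0.07355284,  0.60438882]), 'torque': array([ 0.03150387,  0.01200791, -0.01647684]), 'grip_width': 0.9990239592595875}
```

View pics/top0.png

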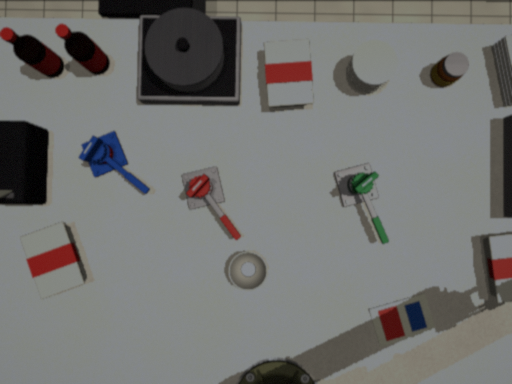

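View pics/side0.png

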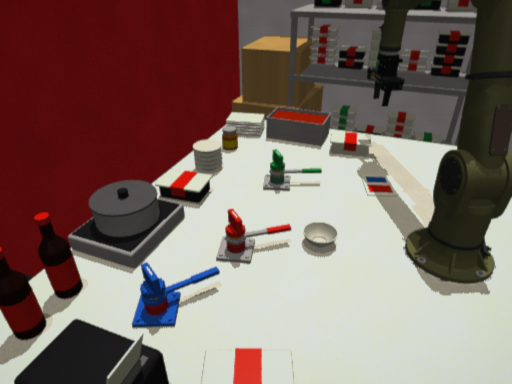

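The top view shows three joints: blue at (97,150), red at (199,187) and green at (362,183). The red one at (199,187) fits the description, and its spanner handle runs to (236,233). A bowl sits at (248,268), just past the handle's end. I'll confirm with one enlarged crop from both cameras.

```bash
python3 - <<'E'
import cv2,numpy as np
t=cv2.imread('pics/top0.png')[155:255,170:270];s=cv2.imread('pics/side0.png')[195:275,205:305]
a=cv2.resize(t,(600,600),interpolation=cv2.INTER_CUBIC);cv2.imwrite('pics/crop1.png',a)
cv2.imwrite('pics/crop2.png',cv2.resize(s,(700,560),interpolation=cv2.INTER_CUBIC))
E
```

```text
(no output)
```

View pics/crop1.png

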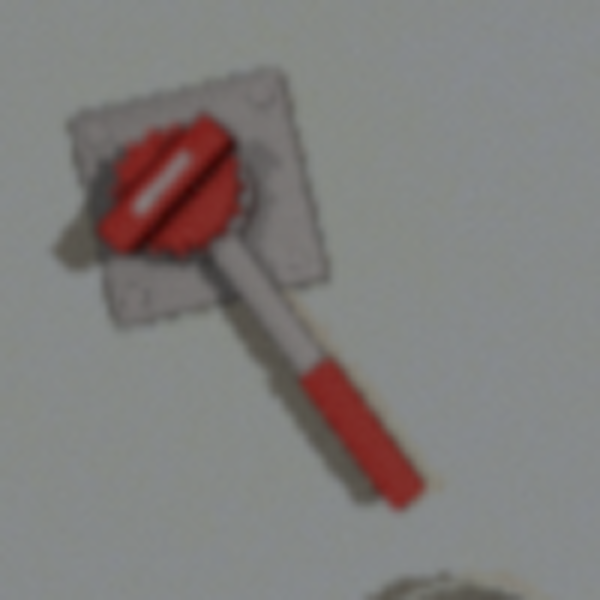

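View pics/crop2.png

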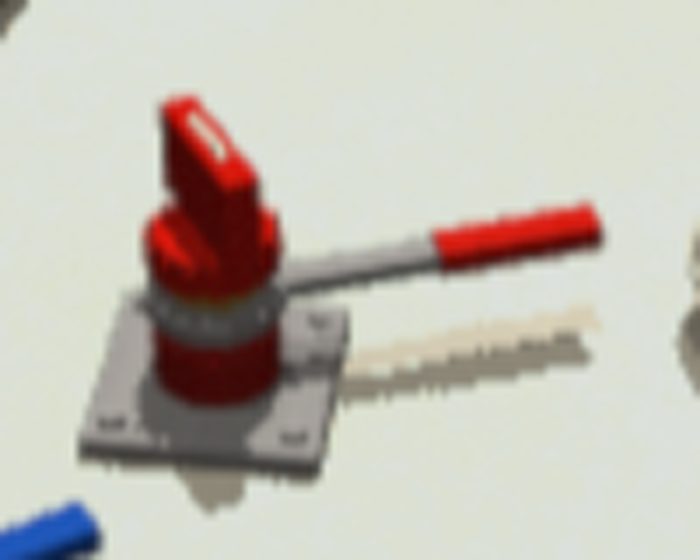

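The crop confirms the red joint. The wing's white line runs (137,212)→(190,155), and the red handle's ends are at about (314,371) and (405,497) in the 6x crop.

```bash
python3 - <<'E'
from h import *
d=np.load('pics/top0.png.npz');s=np.load('pics/side0.png.npz')
c=lambda x,y,z:ray(d,170+(x+.5)/6-.5,155+(y+.5)/6-.5,z)
a,b=c(137,212,.125),c(190,155,.125);h1,h2=c(314,371,.057),c(405,497,.057)
ax=(a+b)/2
print('axis',ax,'line len',np.linalg.norm(b-a),'ang',np.arctan2(*(b-a)[1::-1]),h1,h2)
for h in(h1,h2):print('rad',np.hypot(*(h-ax)[:2]),'ang',np.arctan2(*(h-ax)[1::-1]))
print('handle dir',np.arctan2(*(h2-h1)[1::-1]))
e=lambda x,y,z:ray(s,205+(x+.5)/7-.5,195+(y+.5)/7-.5,z)
print('side axis',(e(187,112,.125)+e(229,158,.125))/2, 'ang',np.arctan2(*(e(187,112,.125)-e(229,158,.125))[1::-1]), e(597,215,.057))
for r in(.09,.16):print('r',np.hypot(*ax[:2]))
for n,u,v,z in(('bowl',248,268,.04),('green',364,183,.125),('blue',95,148,.125),('blueh',148,190,.057)):print(n,ray(d,u,v,z))
from scipy.spatial.transform import Rotation as R
st=get_state();print(R.from_rotvec(st['tool_rot']).as_matrix().round(3),st['joint_positions'][[0,6]])
E
```

```text
axis [0.54871803 0.2005082  0.125     ] line len 0.030405917376652047 ang -0.7282650461646644 [0.47549426 0.14558553 0.057     ] [0.42412006 0.10679157 0.057     ]
rad 0.0915326188434792 ang -2.4980492259293423
rad 0.15590850411768786 ang -2.496715675014363
handle dir -2.4948195757171088
side axis [0.55174483 0.19973488 0.125     ] ang -0.6734340448288886 [0.42398304 0.10622801 0.057     ]
r 0.5842046029345345
r 0.5842046029345345
bowl [0.34694041 0.07860327 0.04      ]
green [ 0.56089771 -0.19072495  0.125     ]
blue [0.63209796 0.44301179 0.125     ]
blueh [0.5378962 0.3316957 0.057    ]
[[ 0.425 -0.905 -0.001]
 [-0.905 -0.425  0.001]
 [-0.002  0.    -1.   ]] [ 1.14612764 -0.05688832]
```

Axis is at about (0.550, 0.200). The measured handle ends, at radii 92 and 156 mm, agree with the given 90 and 160 mm. The wing yaw is about -0.71 rad and the spanner points at -2.496 rad. Moving above the wing with the jaws across its thickness (yaw 0.86).

Call:
{"api": "carry_out", "payload": {
  "motion": [
    [[0.007,0.02,0],0.05],
    [[0.02,0.06,0],0.15],
    [[0.035,0.1,0],0.25],
    [[0.049,0.14,0],0.36],
    [[0.063,0.18,0],0.46],
    [[0.077,0.22,0],0.56],
    [[0.091,0.26,0],0.66],
    [[0.105,0.3,0],0.76],
    [[0.12,0.345,0],0.88],
    [[0.136,0.39,0],0.99],
    [[0.152,0.435,0],1.1],
    [[0.167,0.48,0],1.21],
    [[0.183,0.525,0],1.33],
    [[0.198,0.57,0],1.44],
    [[0.214,0.615,0],1.55],
    [[0.23,0.66,0],1.67],
    [[0.245,0.705,0],1.78],
    [[0.26,0.745,0],1.88],
    [[0.27,0.775,0],1.96],
    [[0.274,0.788,0],1.99]
  ],
  "grip": -1,
  "squeeze": 25
}}

```text
time: 2.1
position: [0.5496, 0.2033, 0.2221]
tool_rot: [-2.85, -1.315, 0.0]
ft_force: [-0.1, -0.4, -0.5]
grip_width: 1.005
```

```bash
python3 - <<'E'
from h import *
from scipy.spatial.transform import Rotation as R
s=get_state();M=R.from_rotvec(s['tool_rot']).as_matrix();print(s['position'],np.arctan2(M[1,0],M[0,0]),s['joint_positions'])
d=shot('side','s1.png');p=proj(d,[.55,.2,.1]);print(p)
u,v=map(int,p);cv2.imwrite('pics/s1c.png',cv2.resize(d['pixels'][v-110:v+50,u-80:u+80],(560,560),interpolation=cv2.INTER_CUBIC))
E
```

```text
[0.54964782 0.20325981 0.22207739] 0.864225524713265 [ 0.31789516  0.28464192 -0.85469174  1.59294063  0.21542222  1.36358185
  0.30284724]
[235.11695566 221.65881851]
```

View pics/s1c.png

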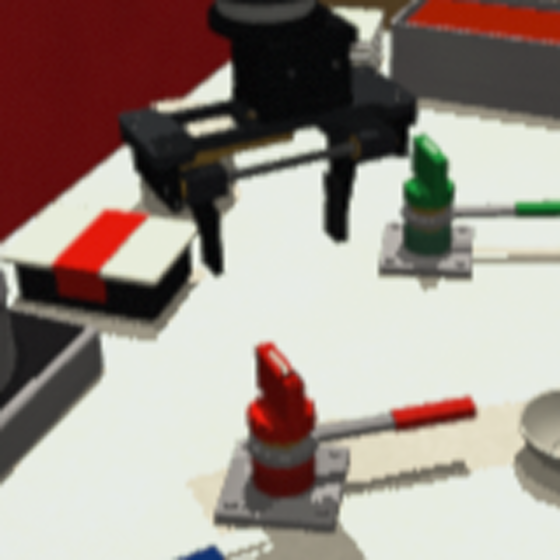

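The gripper hangs open over the red wing with the jaws across it, and the spanner and green joint are clear. Descending and closing.

Call:
{"api": "carry_out", "payload": {
  "motion": [
    [[0,0,-0.02],0],
    [[0,0,-0.05],0],
    [[0,0,-0.08],0],
    [[0,0,-0.105],0],
    [[0,0,-0.12],0],
    [[0,0,-0.13],0],
    [[0,0,-0.13],0],
    [[0,0,-0.13],0]
  ]
}}

```text
time: 2.95
position: [0.5508, 0.1996, 0.0936]
tool_rot: [2.857, 1.306, 0.002]
ft_force: [0.1, -0.1, 0.4]
grip_width: 1.002
```

Call:
{"api": "carry_out", "payload": {
  "motion": [
    [[0,0,0],0],
    [[0,0,0],0],
    [[0,0,0],0],
    [[0,0,0],0],
    [[0,0,0],0],
    [[0,0,0],0],
    [[0,0,0],0],
    [[0,0,0],0]
  ],
  "grip": 1,
  "squeeze": 25
}}

```text
time: 3.75
position: [0.5501, 0.1995, 0.0925]
tool_rot: [-2.857, -1.307, -0.0]
ft_force: [0.1, -0.3, -1.2]
grip_width: 0.351
```

```bash
cat >> h.py <<'E'
from scipy.spatial.transform import Rotation as R
def st():
    s=get_state();M=R.from_rotvec(s['tool_rot']).as_matrix()
    print(s['time'],s['position'].round(4),'yaw',np.arctan2(M[1,0],M[0,0]).round(3),'q',s['joint_positions'].round(2),'F',s['ft_force'].round(1),'T',s['torque'].round(2),'w',s['grip_width']*.087)
E
python3 -c "
from h import *
st()"
```

```text
3.75 [0.5501 0.1995 0.0925] yaw 0.858 q [ 0.28  0.4  -0.81  1.75  0.31  1.13  0.23] F [ 0.1 -0.3 -1.2] T [ 0.09 -0.17  0.02] w 0.030560951240729124
```

Call:
{"api": "carry_out", "payload": {
  "motion": [
    [[0,0,0],0],
    [[0,0,0],0],
    [[0,0,0],0],
    [[0,0,0],0],
    [[0,0,0],0],
    [[0,0,0],0]
  ]
}}

```text
time: 4.35
position: [0.5516, 0.2013, 0.0928]
tool_rot: [-2.855, -1.306, -0.007]
ft_force: [5.2, 4.2, -5.4]
grip_width: 0.179
```

```bash
python3 -c "
from h import *
st()"
```

```text
4.35 [0.5516 0.2013 0.0928] yaw 0.858 q [ 0.28  0.4  -0.81  1.75  0.31  1.13  0.23] F [ 5.2  4.2 -5.4] T [ 0.79 -1.1  -0.15] w 0.015554200416389745
```

Gripped at 15.6 mm on a 16 mm wing. The wing pulled the tool about 2 mm along the jaw axis, so I'll recentre there and turn clockwise.

Call:
{"api": "carry_out", "payload": {
  "motion": [
    [[0.002,0.002,0],0],
    [[0.002,0.002,0],-0.05],
    [[0.002,0.002,0],-0.12],
    [[0.002,0.002,0],-0.2],
    [[0.002,0.002,0],-0.28],
    [[0.002,0.002,0],-0.36],
    [[0.002,0.002,0],-0.44],
    [[0.002,0.002,0],-0.52],
    [[0.002,0.002,0],-0.6],
    [[0.002,0.002,0],-0.66],
    [[0.002,0.002,0],-0.7],
    [[0.002,0.002,0],-0.7]
  ]
}}

```text
time: 5.55
position: [0.5514, 0.2012, 0.0927]
tool_rot: [3.13, 0.248, -0.002]
ft_force: [-3.9, -1.4, 3.9]
grip_width: 0.177
```

```bash
python3 -c "
from h import *
st()"
```

```text
5.55 [0.5514 0.2012 0.0927] yaw 0.158 q [ 0.18  0.37 -0.68  1.74  0.25  1.12 -0.43] F [-3.9 -1.4  3.9] T [-0.26  0.55 -0.11] w 0.015439549562085493
```

Call:
{"api": "carry_out", "payload": {
  "motion": [
    [[0,0,0],-0.05],
    [[0,0,0],-0.1],
    [[0,0,0],-0.13],
    [[0,0,0],-0.16],
    [[0,0,0],-0.16]
  ]
}}

```text
time: 6.05
position: [0.5513, 0.2012, 0.0927]
tool_rot: [3.14, -0.003, -0.002]
ft_force: [-5.1, -2.1, 5.8]
grip_width: 0.179
```

```bash
python3 -c "
from h import *
st()"
```

```text
6.05 [0.5513 0.2012 0.0927] yaw -0.002 q [ 0.16  0.36 -0.66  1.74  0.24  1.12 -0.58] F [-5.1 -2.1  5.8] T [-0.46  0.82  0.02] w 0.015547879095705878
```

Call:
{"api": "carry_out", "payload": {
  "motion": [
    [[0,0,0],-0.04],
    [[0,0,0],-0.08],
    [[0,0,0],-0.08]
  ]
}}

```text
time: 6.35
position: [0.5513, 0.2012, 0.0927]
tool_rot: [3.138, -0.129, -0.003]
ft_force: [-4.5, -1.6, 6.4]
grip_width: 0.186
```

```bash
python3 -c "
from h import *
st()"
```

```text
6.35 [0.5513 0.2012 0.0927] yaw -0.082 q [ 0.15  0.36 -0.64  1.74  0.24  1.12 -0.66] F [-4.5 -1.6  6.4] T [-0.42  0.9  -0.01] w 0.016199225102556173
```

Call:
{"api": "carry_out", "payload": {
  "motion": [
    [[0,0,0],0],
    [[0,0,0],0],
    [[0,0,0],0]
  ],
  "squeeze": 45
}}

```text
time: 6.65
position: [0.5513, 0.2012, 0.0927]
tool_rot: [3.138, -0.128, -0.003]
ft_force: [-5.0, -1.9, 5.3]
grip_width: 0.177
```

```bash
python3 -c "
from h import *
st()"
```

```text
6.65 [0.5513 0.2012 0.0927] yaw -0.082 q [ 0.15  0.36 -0.64  1.74  0.24  1.12 -0.65] F [-5.  -1.9  5.3] T [-0.44  0.93 -0.07] w 0.015389441161190245
```

Call:
{"api": "carry_out", "payload": {
  "motion": [
    [[0,0,0],-0.04],
    [[0,0,0],-0.08],
    [[0,0,0],-0.08]
  ]
}}

```text
time: 6.95
position: [0.5513, 0.2011, 0.0927]
tool_rot: [3.13, -0.255, -0.003]
ft_force: [-5.8, -1.2, 5.6]
grip_width: 0.182
```

```bash
python3 -c "
from h import *
st()
d=shot('side','s2.png');u,v=235,222;cv2.imwrite('pics/s2c.png',cv2.resize(d['pixels'][v-50:v+50,u-50:u+50],(560,560),interpolation=cv2.INTER_CUBIC))"
```

```text
6.95 [0.5513 0.2011 0.0927] yaw -0.162 q [ 0.13  0.35 -0.63  1.75  0.23  1.12 -0.73] F [-5.8 -1.2  5.6] T [-0.49  0.84 -0.08] w 0.015823847634408986
```

View pics/s2c.png

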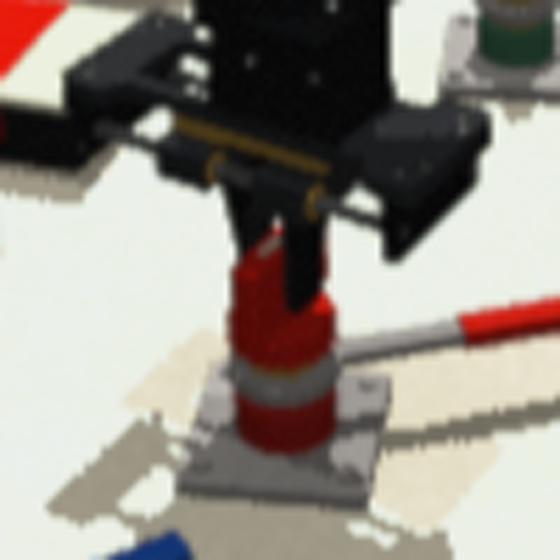

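The wing is held and turning with the jaws, and the spanner is unmoved. Carrying on in small steps to find the stop.

Call:
{"api": "carry_out", "payload": {
  "motion": [
    [[0,0,0],-0.04],
    [[0,0,0],-0.08],
    [[0,0,0],-0.08],
    [[0,0,0],-0.08]
  ]
}}

```text
time: 7.4
position: [0.5513, 0.2012, 0.0927]
tool_rot: [3.117, -0.378, -0.003]
ft_force: [-5.1, -2.1, 5.6]
grip_width: 0.18
```

```bash
python3 -c "
from h import *
st()"
```

```text
7.4 [0.5513 0.2012 0.0927] yaw -0.242 q [ 0.12  0.35 -0.62  1.75  0.22  1.12 -0.81] F [-5.1 -2.1  5.6] T [-0.45  0.92 -0.06] w 0.015630948611155347
```

Call:
{"api": "carry_out", "payload": {
  "motion": [
    [[0,0,0],-0.04],
    [[0,0,0],-0.08],
    [[0,0,0],-0.08],
    [[0,0,0],-0.08]
  ]
}}

```text
time: 7.8
position: [0.5512, 0.2012, 0.0927]
tool_rot: [3.1, -0.503, -0.003]
ft_force: [-5.1, -1.6, 5.4]
grip_width: 0.179
```

```bash
python3 -c "
from h import *
st()"
```

```text
7.8 [0.5512 0.2012 0.0927] yaw -0.322 q [ 0.11  0.35 -0.61  1.75  0.22  1.12 -0.88] F [-5.1 -1.6  5.4] T [-0.41  0.91 -0.07] w 0.015577603888401593
```

Call:
{"api": "carry_out", "payload": {
  "motion": [
    [[0,0,0],-0.04],
    [[0,0,0],-0.08],
    [[0,0,0],-0.12],
    [[0,0,0],-0.12]
  ]
}}

```text
time: 8.2
position: [0.5514, 0.2016, 0.0927]
tool_rot: [3.065, -0.682, -0.001]
ft_force: [-4.0, -2.6, 5.5]
grip_width: 0.193
```

```bash
python3 -c "
from h import *
st()
d=shot('side','s3.png');u,v=235,222;cv2.imwrite('pics/s3c.png',cv2.resize(d['pixels'][v-45:v+35,u-40:u+40],(560,560),interpolation=cv2.INTER_CUBIC))"
```

```text
8.2 [0.5514 0.2016 0.0927] yaw -0.438 q [ 0.1   0.34 -0.59  1.75  0.21  1.12 -0.99] F [-4.  -2.6  5.5] T [-0.4   0.86  1.24] w 0.016822495149082083
```

View pics/s3c.png

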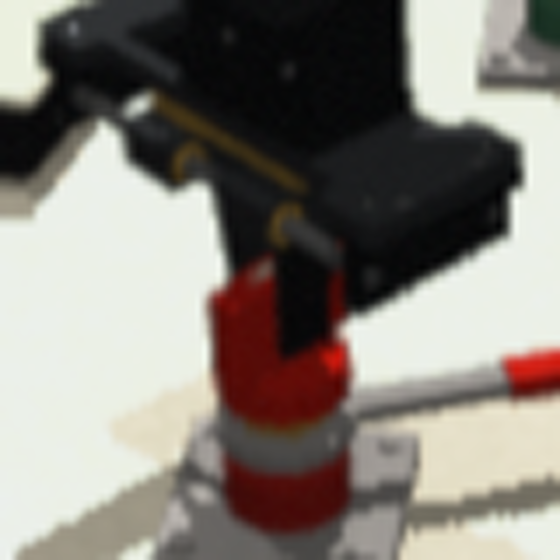

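The moment about z jumped to 1.24 N m after about 1.29 rad of jaw turn, so the coupling is at its stop. Opening, then lifting.

Call:
{"api": "carry_out", "payload": {
  "motion": [
    [[0,0,0],0],
    [[0,0,0],0],
    [[0,0,0],0],
    [[0,0,0],0],
    [[0,0,0],0],
    [[0,0,0],0],
    [[0,0,0],0],
    [[0,0,0],0],
    [[0,0,0.02],0],
    [[0,0,0.05],0],
    [[0,0,0.08],0],
    [[0,0,0.1],0]
  ],
  "grip": -1
}}

```text
time: 9.45
position: [0.5528, 0.202, 0.1949]
tool_rot: [-3.064, 0.688, -0.004]
ft_force: [0.1, -0.6, -0.5]
grip_width: 1.001
```

Call:
{"api": "carry_out", "payload": {
  "motion": [
    [[-0.005,-0.004,0],0.1],
    [[-0.01,-0.008,0],0.24],
    [[-0.015,-0.012,0],0.38],
    [[-0.02,-0.016,0],0.52],
    [[-0.025,-0.02,0],0.66],
    [[-0.03,-0.024,0],0.8],
    [[-0.035,-0.028,0],0.94],
    [[-0.04,-0.032,0],1.08],
    [[-0.046,-0.036,0],1.22],
    [[-0.052,-0.04,0],1.36],
    [[-0.058,-0.044,0],1.5],
    [[-0.064,-0.048,0],1.64],
    [[-0.07,-0.052,0],1.78],
    [[-0.076,-0.056,0],1.92],
    [[-0.082,-0.06,0],2.06],
    [[-0.088,-0.064,0],2.2],
    [[-0.092,-0.068,0],2.34],
    [[-0.095,-0.072,0],2.48],
    [[-0.095,-0.072,0],2.6],
    [[-0.095,-0.072,0],2.65]
  ]
}}

```text
time: 11.45
position: [0.4571, 0.1294, 0.1927]
tool_rot: [1.409, 2.807, -0.0]
ft_force: [0.2, -0.4, 0.6]
grip_width: 1.002
```

```bash
python3 -c "
from h import *
st()
d=shot('top','t4.png');cv2.imwrite('pics/t4c.png',cv2.resize(d['pixels'][145:265,160:280],(600,600),interpolation=cv2.INTER_CUBIC))"
```

```text
11.45 [0.4571 0.1294 0.1927] yaw 2.211 q [ 0.44 -0.01 -0.76  1.89 -0.01  1.26  1.9 ] F [ 0.2 -0.4  0.6] T [ 0.15 -0.14  0.02] w 0.08716109772007069
```

View pics/t4c.png

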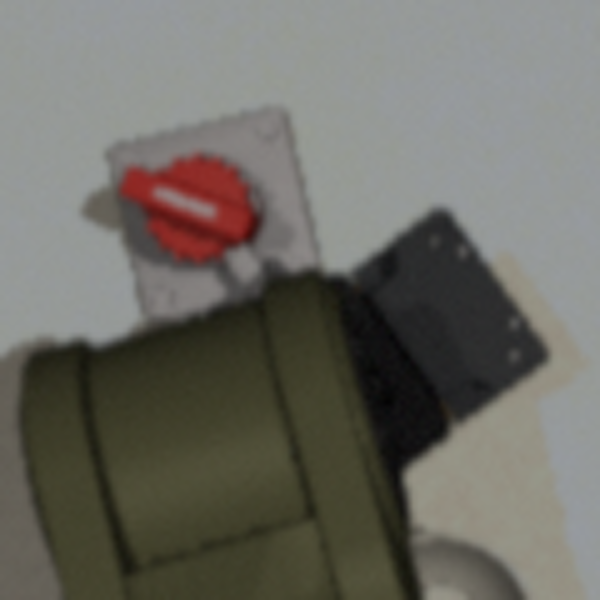

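The coupling's white line now runs (155,192)→(213,213), about 67° (1.17 rad) clockwise of where it began, and it stayed there when released. Going down over the spanner handle.

Call:
{"api": "carry_out", "payload": {
  "motion": [
    [[0,0,-0.02],0],
    [[0,0,-0.05],0],
    [[0,0,-0.08],0],
    [[0,0,-0.1],0],
    [[0,0,-0.12],0],
    [[0,0,-0.135],0],
    [[0,0,-0.15],0],
    [[0,0,-0.162],0],
    [[0,0,-0.162],0]
  ]
}}

```text
time: 12.4
position: [0.4559, 0.1293, 0.0291]
tool_rot: [-1.413, -2.803, 0.002]
ft_force: [-0.8, -0.1, 0.2]
grip_width: 1.002
```

Call:
{"api": "carry_out", "payload": {
  "motion": [
    [[0,0,0],0],
    [[0,0,0],0],
    [[0,0,0],0],
    [[0,0,0],0],
    [[0,0,0],0],
    [[0,0,0],0],
    [[0,0,0],0],
    [[0,0,0],0],
    [[0,0,0],0],
    [[0,0,0],0],
    [[0,0,0],0],
    [[0,0,0],0],
    [[0,0,0],0],
    [[0,0,0],0]
  ],
  "grip": 1,
  "squeeze": 25
}}

```text
time: 13.8
position: [0.4571, 0.1296, 0.0306]
tool_rot: [-1.413, -2.806, -0.0]
ft_force: [0.1, -0.1, -0.8]
grip_width: 0.202
```

```bash
python3 -c "
from h import *
st()
c=np.array([.552,.2015])
print('rows from theta0=-2.496, shifts for turn a:')
for a in np.arange(.05,1.16,.05):
  f=lambda t:.12*np.array([np.cos(t),np.sin(t)])
  print(a.round(2),(f(-2.496-a)-f(-2.496)).round(4))"
```

```text
13.8 [0.4571 0.1296 0.0306] yaw 2.208 q [ 0.38  0.22 -0.76  2.06  0.19  0.93  1.73] F [ 0.1 -0.1 -0.8] T [ 0.12 -0.15  0.16] w 0.017558527678043608
rows from theta0=-2.496, shifts for turn a:
0.05 [-0.0035  0.0049]
0.1 [-0.0067  0.0099]
0.15 [-0.0097  0.0151]
0.2 [-0.0124  0.0205]
0.25 [-0.0149  0.026 ]
0.3 [-0.0171  0.0316]
0.35 [-0.0189  0.0372]
0.4 [-0.0206  0.043 ]
0.45 [-0.0219  0.0489]
0.5 [-0.0229  0.0548]
0.55 [-0.0236  0.0607]
0.6 [-0.024   0.0667]
0.65 [-0.0241  0.0727]
0.7 [-0.024   0.0787]
0.75 [-0.0235  0.0847]
0.8 [-0.0227  0.0907]
0.85 [-0.0217  0.0966]
0.9 [-0.0203  0.1024]
0.95 [-0.0186  0.1082]
1.0 [-0.0167  0.1138]
1.05 [-0.0145  0.1194]
1.1 [-0.012   0.1249]
1.15 [-0.0092  0.1302]
```

Gripped at 17.6 mm on the 18 mm handle. Swinging clockwise along the arc, 0.6 rad first.

Call:
{"api": "carry_out", "payload": {
  "motion": [
    [[-0.0035,0.005],-0.05],
    [[-0.0067,0.01],-0.1]
  ]
}}

```text
$.motion[0][0]: bad value
```

Call:
{"api": "carry_out", "payload": {
  "motion": [
    [[-0.0035,0.0049,0],-0.05],
    [[-0.0067,0.0099,0],-0.1],
    [[-0.0097,0.0151,0],-0.15],
    [[-0.0124,0.0205,0],-0.2],
    [[-0.0149,0.026,0],-0.25],
    [[-0.0171,0.0316,0],-0.3],
    [[-0.0189,0.0372,0],-0.35],
    [[-0.0206,0.043,0],-0.4],
    [[-0.0219,0.0489,0],-0.45],
    [[-0.0229,0.0548,0],-0.5],
    [[-0.0236,0.0607,0],-0.55],
    [[-0.024,0.0667,0],-0.6],
    [[-0.024,0.0667,0],-0.6]
  ]
}}

```text
time: 15.1
position: [0.4328, 0.1968, 0.0306]
tool_rot: [-2.179, -2.262, -0.0]
ft_force: [-1.4, 1.7, 0.0]
grip_width: 0.207
```

```bash
python3 -c "
from h import *
st()
f=lambda t:.12*np.array([np.cos(t),np.sin(t)])
for a in np.arange(.65,1.11,.05):print(a.round(2),(f(-2.496-a)-f(-2.496-.6)).round(4))"
```

```text
15.1 [0.4328 0.1968 0.0306] yaw 1.608 q [ 0.2   0.21 -0.73  2.06  0.17  0.93  0.98] F [-1.4  1.7  0. ] T [ 0.28  0.02 -0.14] w 0.017970658699492572
0.65 [-0.0001  0.006 ]
0.7 [0.0001 0.012 ]
0.75 [0.0005 0.018 ]
0.8 [0.0013 0.0239]
0.85 [0.0024 0.0298]
0.9 [0.0037 0.0357]
0.95 [0.0054 0.0414]
1.0 [0.0073 0.0471]
1.05 [0.0096 0.0527]
1.1 [0.0121 0.0581]
```

(My first, malformed row was refused and nothing moved on it.) On towards the stop in small steps.

Call:
{"api": "carry_out", "payload": {
  "motion": [
    [[0,0.006,0],-0.05],
    [[0,0.012,0],-0.1],
    [[0,0.012,0],-0.1]
  ]
}}

```text
time: 15.4
position: [0.433, 0.2086, 0.0306]
tool_rot: [-2.289, -2.151, -0.0]
ft_force: [-1.2, 1.3, 0.9]
grip_width: 0.203
```

```bash
python3 -c "
from h import *
st()"
```

```text
15.4 [0.433  0.2086 0.0306] yaw 1.509 q [ 0.16  0.22 -0.72  2.05  0.18  0.93  0.86] F [-1.2  1.3  0.9] T [ 0.23 -0.01 -0.16] w 0.01763278403834652
```

Call:
{"api": "carry_out", "payload": {
  "motion": [
    [[0.0004,0.006,0],-0.05],
    [[0.0012,0.012,0],-0.1],
    [[0.0012,0.012,0],-0.1]
  ]
}}

```text
time: 15.7
position: [0.4343, 0.2204, 0.0306]
tool_rot: [-2.393, -2.035, -0.0]
ft_force: [-1.1, -0.1, 0.9]
grip_width: 0.204
```

```bash
python3 -c "
from h import *
st()"
```

```text
15.7 [0.4343 0.2204 0.0306] yaw 1.409 q [ 0.13  0.23 -0.71  2.03  0.19  0.94  0.73] F [-1.1 -0.1  0.9] T [ 0.14 -0.   -0.24] w 0.017743243963562503
```

Call:
{"api": "carry_out", "payload": {
  "motion": [
    [[0.0011,0.006,0],-0.05],
    [[0.0025,0.012,0],-0.1],
    [[0.0025,0.012,0],-0.1]
  ]
}}

```text
time: 16.0
position: [0.4364, 0.2308, 0.0305]
tool_rot: [2.491, 1.913, -0.004]
ft_force: [-1.8, -3.8, 4.9]
grip_width: 0.201
```

```bash
python3 -c "
from h import *
st()"
```

```text
16.0 [0.4364 0.2308 0.0305] yaw 1.31 q [ 0.09  0.25 -0.69  2.02  0.2   0.94  0.61] F [-1.8 -3.8  4.9] T [-0.62  0.43  0.1 ] w 0.01749594661350088
```

Call:
{"api": "carry_out", "payload": {
  "motion": [
    [[0.0017,0.0057,0],-0.05],
    [[0.0036,0.0114,0],-0.1],
    [[0.0036,0.0114,0],-0.1]
  ]
}}

```text
time: 16.3
position: [0.4372, 0.2307, 0.0298]
tool_rot: [2.577, 1.775, -0.035]
ft_force: [-12.8, -26.5, 26.3]
grip_width: 0.217
```

```bash
python3 -c "
from h import *
st()"
```

```text
16.3 [0.4372 0.2307 0.0298] yaw 1.206 q [ 0.06  0.26 -0.67  2.    0.21  0.97  0.49] F [-12.8 -26.5  26.3] T [-6.05  2.63  0.47] w 0.018914122541679936
```

It has hit the stop: the tool stayed at y=0.231 against a 26 N push. I'll relieve the push, keeping a little forward pressure, then open and lift off.

Call:
{"api": "carry_out", "payload": {
  "motion": [
    [[-0.0015,-0.005,0],0.04],
    [[-0.003,-0.009,0],0.08],
    [[-0.003,-0.009,0],0.08]
  ]
}}

```text
time: 16.6
position: [0.4369, 0.2307, 0.0301]
tool_rot: [2.509, 1.886, -0.007]
ft_force: [-1.5, -8.0, 3.9]
grip_width: 0.205
```

```bash
python3 -c "
from h import *
st()"
```

```text
16.6 [0.4369 0.2307 0.0301] yaw 1.289 q [ 0.09  0.25 -0.69  2.01  0.2   0.95  0.59] F [-1.5 -8.   3.9] T [-1.73  0.34  0.16] w 0.017834731296495217
```

Call:
{"api": "carry_out", "payload": {
  "motion": [
    [[0,0,0],0],
    [[0,0,0],0],
    [[0,0,0],0],
    [[0,0,0],0],
    [[0,0,0],0],
    [[0,0,0],0],
    [[0,0,0],0],
    [[0,0,0],0],
    [[0,0,0.03],0],
    [[0,0,0.07],0],
    [[0,0,0.11],0],
    [[0,0,0.15],0],
    [[0,0,0.18],0]
  ],
  "grip": -1
}}

```text
time: 17.9
position: [0.4379, 0.2351, 0.2133]
tool_rot: [2.511, 1.886, 0.004]
ft_force: [0.2, -0.2, 0.3]
grip_width: 1.0
```

Call:
{"api": "carry_out", "payload": {
  "motion": [
    [[0,-0.03,0],0],
    [[0,-0.07,0],0],
    [[0,-0.11,0],0],
    [[0.005,-0.15,0],0],
    [[0.01,-0.19,0],0],
    [[0.015,-0.23,0],0],
    [[0.02,-0.27,0],0],
    [[0.02,-0.31,0],0],
    [[0.02,-0.35,0],0],
    [[0.02,-0.39,0],0],
    [[0.02,-0.43,0],0],
    [[0.02,-0.45,0],0],
    [[0.02,-0.45,0],0]
  ]
}}

```text
time: 19.2
position: [0.4565, -0.219, 0.2102]
tool_rot: [2.518, 1.879, -0.001]
ft_force: [-0.2, 0.1, 0.8]
grip_width: 1.006
```

```bash
python3 -c "
from h import *
st()
d=shot('top','t5.png')['pixels'];o=np.load('pics/top0.png.npz')['pixels']
r=lambda a:cv2.resize(a,(390,290),interpolation=cv2.INTER_CUBIC)
cv2.imwrite('pics/t5c.png',np.vstack([np.hstack([r(d[155:255,150:284]),r(o[155:255,150:284])]),np.hstack([r(d[155:255,305:439]),r(o[155:255,305:439])])]))"
```

```text
19.2 [ 0.4565 -0.219   0.2102] yaw 1.282 q [ 0.6   0.03 -0.21  1.81  0.01  1.3   1.67] F [-0.2  0.1  0.8] T [ 0.04 -0.15 -0.03] w 0.08750434488647017
```

View pics/t5c.png

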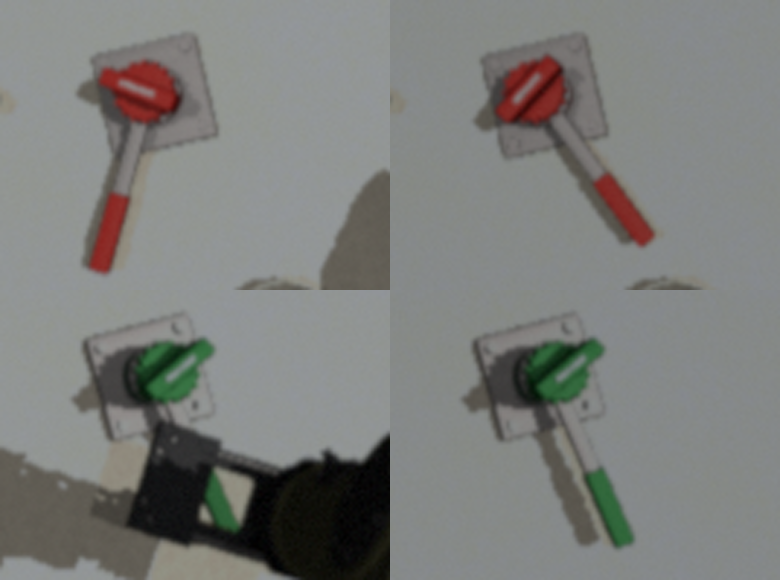

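Both red parts have turned and the green joint looks as it did. One numeric check of the wing's turn before handing in.

```bash
python3 - <<'E'
from h import *
def ang(f):
    d=np.load('pics/'+f+'.npz');p=d['pixels'][170:205,180:220].astype(float)
    red=p[...,2]-p[...,1]
    m=cv2.morphologyEx((red>35).astype(np.uint8),cv2.MORPH_CLOSE,np.ones((7,7)))
    w=np.clip(p[...,1]-40,0,None)*m*cv2.erode(m,np.ones((3,3)))
    y,x=np.mgrid[:35,:40];W=w.sum();cx,cy=(w*x).sum()/W,(w*y).sum()/W
    C=np.cov(np.stack([x.ravel(),y.ravel()]),aweights=w.ravel());e,v=np.linalg.eigh(C);v=v[:,1]*3
    a=ray(d,180+cx-v[0],170+cy-v[1],.125);b=ray(d,180+cx+v[0],170+cy+v[1],.125)
    print(f,cx+180,cy+170,e,np.arctan2(*(b-a)[1::-1]),(a+b)/2)
for f in('top0.png','t4.png','t5.png'):ang(f)
E
```

```text
top0.png 196.60072668550666 185.3548647557529 [ 2.97605195 15.23033464] 2.3844164751147208 [0.54826363 0.20104657 0.125     ]
t4.png 196.97768217262706 184.58510352245227 [ 6.07488786 20.11331941] 1.2340107880019033 [0.5500877  0.20020423 0.125     ]
t5.png 196.8619568430387 184.6393733372746 [ 5.10729468 19.00045865] 1.244602606384596 [0.54995526 0.20047317 0.125     ]
```

```bash
python3 -c "
from h import *
st(); print(ticket.close_job())"
```

```text
19.25 [ 0.457  -0.2163  0.2103] yaw 1.285 q [ 0.6   0.03 -0.22  1.81  0.01  1.3   1.67] F [-0.1  0.6 -0. ] T [ 0.13 -0.18  0.02] w 0.0866036710478301
the job is handed in; nothing more can be done
None
```

The red coupling and then the red spanner were both turned clockwise to their stops and let go. The job was handed in at 19 s with the gripper open and clear of everything.

- **Coupling:** At the end of the turn the moment about the axis jumped from about 0 to 1.24 N m. The top camera shows the wing turned by about 1.14 to 1.17 rad, and it stayed there after release. The jaws went about 0.1 rad further than the wing, because the pads gave once it had stopped.
- **Spanner:** It swung about 0.9 rad, then stayed put against a horizontal push of about 29 N. The last picture shows it in its new place.
- **Green joint:** The wing looks unchanged before and after. The gripper partly hid the green spanner handle in the last picture, but nothing touched it on the way.
- **Other notes:** One malformed move call was refused and moved nothing. The wing-angle readings by eye and by image code differ by about 0.03 rad.

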